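Fetch the two lathe chucks from behind the billets

ROBOT

A 6-joint arm with a two-finger parallel gripper is mounted at the origin on the work surface. World frame = base frame: x ahead of the robot, y to its left, z up, the work surface at z = 0. Lengths are in m, angles in degrees, forces in N, time in s.
With the tool pointing down it reaches from about 0.3 to 0.875 m from the base axis. Payload 6.4 kg.
Tool frame: the origin (TCP) lies at the very end of the fingers, on their centre line; the grasp point (between the pads) lies 19 mm behind it; z points along the fingers, y is the line along which they close (so a half turn about z gives the same grasp; the last joint's range is limited). The gripper opens to 88 mm and grips with 3 to 60 N. Pads are 18 mm wide; open, the fingers measure 123 mm over their backs; the gripper's body (75 mm by 187 mm) begins 45 mm behind the grasp point.
Start: joints at [55.216, 10.359, 92.074, -0, 77.567, -11.82], TCP at [0.224, 0.529, 0.216] pointing down, gripper open.
Joint ranges: [-171.53, 171.53], [-51.25, 118.39], [17.06, 147.69], [-65.23, 245.23], [0, 150.52], [-178.68, 178.68]. Speed limits (degrees/s): [147.25, 147.25, 172.46, 180, 180, 180].

INTERFACE

Orientations are given as a 3x3 rotation matrix whose columns are the frame's x, y, z axes.
In Python, from bench import get_obs, camera, calibration, close_job gives the robot as it stands. The module is installed in compiled form; this text tells all that it offers.
- The arm moves only by the tool play_rows, never from a script. Its argument "motion" is text: rows parted by semicolons, each of 5 numbers parted by spaces: the shift along the tool's x, y, z in units of 40 mm (1.0 is 40 mm), then the turn about the tool's z in units of 5 degrees (1.0 is 5 degrees), then the opening, from 0 (shut) to 1 (fully open). A call has exactly 10 rows; each row is the pose to reach, as a shift and turn from the pose commanded when the call began, along the tool's axes at that moment; what a row does not reach only later rows make up. A row lasts 1/12 s, in which the tool goes at most 41.7 mm and 7.16 degrees, less where a joint would pass 70% of its speed; a pose out of reach is approached as far as the arm can. A call with a gripper value outside its range is refused whole. The fingers move at their own pace and stop on an object; the grip force is fixed at half the most. Time passes only in rows, so rows that repeat a pose let the fingers close, or fill a call up. It gives the time, the measured TCP pose, the force, the opening and the grip force at its end, in the units of the state.
- get_obs(): the state, without advancing time (a new reading comes with each control period).
- camera(name): name is "side" or "top" or "wrist"; returns (picture, depth): 480x640x3 uint8, blue, green, red; 480x640 float32, m along the optical axis (not along the pixel's ray), 0 where there is no reading.
- calibration(name): a dict with "fx", "fy", "cx", "cy" (pixels), "D" ([k1, k2, p1, p2, k3] as OpenCV has them; the pictures are not rectified), "rvec" (rotation vector, rad) and "tvec" (3), from world to camera coordinates, as OpenCV has them; the wrist camera has in their place "mount" (4x4, takes a point from camera to tool coordinates, whose origin is the TCP and whose axes are the flange's). Camera axes: x right, y down, z forward; pixel columns grow to the right and rows downward; lengths in m; the calibration is good to about 2 mm. A picture is of the moment at which its call begins: read the wrist's pose just before it. calibration takes no time and is no camera call.
- close_job(): hands the job in; it is judged then, once.
The state is a dict: "t": time; "joint_pos": joint angles; "joint_velocities": joint speeds; "joint_torque": joint torques, N m; "eef_pos": TCP position; "eef_rot": TCP orientation; "ft_force": force on the tool from outside, world axes, zero at the start; "torque": the same for the moment, N m; "grip_width": finger opening in m; "grasp_force": force on a finger pad.
Only numpy, scipy, OpenCV 4.12 (cv2) and the standard library are available. Lean on these libraries where they do the work, as an engineer would, in place of code of your own. Each camera call takes 0.05 s, during which the arm holds its last target. There are 200 camera calls.

TASK

Two tall wooden billets stand in the storage bay in front of two lathe chucks: first move both billets out of the way, standing them upright on the green board, and leave the chucks alone until then. Then set the brass chuck upright in the red dish and the dark steel chuck upright in the blue dish, and only when both are seated put each billet back upright in the bay where it stood at the start. Leave the wax tin and the brush where they are.

Things in the scene. Friction and masses are not known exactly. Their poses are not given: they have to be found in the camera images.
- square_billet: Loose pale wooden billet, 48 x 48 mm square and 130 mm tall, about 0.2 kg, standing in the front row of the bay. Origin: centre of its underside; z up its length, x and y square to its side faces. Its yaw is up to 0.12 rad off the bay's. It may start in either front place, and returns to that one.
- round_billet: Loose dark brown round wooden billet, 52 mm diameter and 130 mm tall, about 0.2 kg, standing in the other front place of the bay. Origin: centre of its underside; z up its length.
- brass_chuck: Loose brass lathe chuck, about 0.5 kg, standing in the back row of the bay: a flange 60 mm in diameter and 22 mm high, above it a neck 40 mm in diameter up to a total height of 62 mm, with a black hole marked on its flat top. Grip it by the neck. Origin: centre of its underside; z up.
- steel_chuck: Loose dark steel lathe chuck of the same shape, size and mass as the brass one, standing in the other back place of the bay. Origin: centre of its underside; z up.
- bay: Fixed wooden storage bay, 160 mm (x) by 250 mm (y), open above and at its front (-x); yaw up to 0.22 rad. Origin: centre of its underside. Grey floor, top 6 mm above the origin; yellow walls 10 mm thick: back (+x) 50 mm high, sides 30 mm. Within 4 mm, front places are at x -33, y +52 or -52 mm, back places at x +31, y +52 or -52 mm; a billet stands 6 to 9 mm from the chuck behind it.
- board: Fixed flat green board on the bench to the robot's right, the side area: 210 mm along its x, 130 mm along its y, 12 mm thick. Origin: centre of its underside; its top is 12 mm above that.
- red_dish: Fixed round red dish to the robot's left, for the brass chuck: outer diameter 104 mm, inner diameter 82 mm, rim 14 mm high, black inner floor 4 mm above the underside. Origin: centre of its underside. Either dish may be the nearer one.
- blue_dish: Fixed round blue dish of the same shape and size as the red one, for the steel chuck. Origin: centre of its underside.
- wax_tin: Bystander: low closed tin, 68 mm diameter and 40 mm high, white lid, orange band, beyond the dishes. Origin: centre of its underside. Leave it alone.
- brush: Bystander: hand brush lying on the bench beyond the green board, 160 mm long, 42 mm wide, 20 mm high. Origin at its underside near its middle; x runs from the wooden handle to the bristles. Leave it alone.
There are look-alikes about, which are no part of the job. Of the things that look like the red_dish, take the one that is farthest to the robot's right at the start. Of the things shaped like the steel_chuck, the steel one is meant.

How it is judged:
By the outcome, as a careful person would: the job done as asked, in the order asked, and still so for the second after the job is handed in, with the robot touching nothing.
It also fails if it takes over 122 s, if anything falls off the work surface, if the arm or the gripper's body presses on something with over 40 N, if the wrist force passes 120 N, or if a joint passes its speed limit or range.

## Working session

There is one attempt and no reset: what is moved stays moved. The work goes in short steps, Python scripts to look and compute and a tool call to move; the robot and the scene stay as the last step left them, time stands still between calls to the robot, and variables do not carry over. Pictures are saved under pics/ and viewed, at most 14 in all, crops included, and the job is handed in when it is done.

Besides the shell and the picture viewer there is one more tool, called by a JSON object that holds its "op" and its "data". play_rows: Moves the arm, as the interface text tells. Its arguments: {"type":"object","properties":{"motion":{"type":"string"}},"required":["motion"]}

```bash
mkdir -p pics
python3 - <<'E'
from bench import *
import cv2,numpy as np
o=get_obs();print(o['t'],o['eef_pos'],o['eef_rot'],o['grip_width'])
for n in('top','side'):
    p,d=camera(n);cv2.imwrite(f'pics/{n}0.png',p);np.save(f'pics/{n}0.npy',d);print(n,calibration(n))
print(calibration('wrist'))
E
```

```text
0.0 [0.22398012 0.52894618 0.21501906] [[-9.20749990e-01  3.90151858e-01 -9.91848132e-04]
 [ 3.90152964e-01  9.20748914e-01 -1.45018590e-03]
 [ 3.47450367e-04 -1.72223114e-03 -9.99998457e-01]] 0.08809567971992392
top {'fx': 505.76450798829, 'fy': 505.76450798829, 'cx': 319.9328001511902, 'cy': 237.92533601711276, 'D': array([-0.12785992,  0.        ,  0.        ,  0.        ,  0.        ]), 'rvec': array([ 2.16740093, -2.12119715,  0.14625888]), 'tvec': array([0.03489203, 0.50955498, 0.96437008])}
side {'fx': 511.81465108594375, 'fy': 511.81465108594375, 'cx': 323.19357053447544, 'cy': 232.37818516015832, 'D': array([-0.1424798,  0.       ,  0.       ,  0.       ,  0.       ]), 'rvec': array([ 2.06124511, -0.61033041,  0.36516691]), 'tvec': array([-0.39319729,  0.20408622,  0.99243583])}
{'fx': 374.8428127498115, 'fy': 374.8428127498115, 'cx': 319.83093373706043, 'cy': 237.24280950457103, 'D': array([-0.03631919,  0.        ,  0.        ,  0.        ,  0.        ]), 'mount': array([[ 4.21560859e-04, -9.58414399e-01, -2.85379855e-01,
         7.27796845e-02],
       [ 9.99999896e-01,  4.54153648e-04, -4.80292515e-05,
         5.57221727e-04],
       [ 1.75638228e-04, -2.85379805e-01,  9.58414491e-01,
        -1.68173149e-01],
       [ 0.00000000e+00,  0.00000000e+00,  0.00000000e+00,
         1.00000000e+00]])}
```

View pics/top0.png

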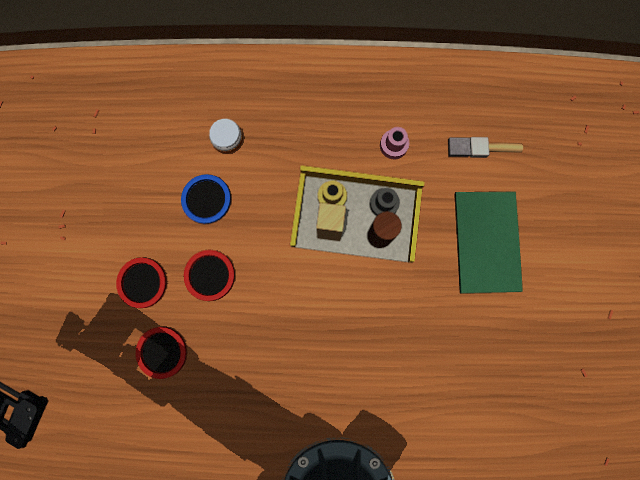

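View pics/side0.png

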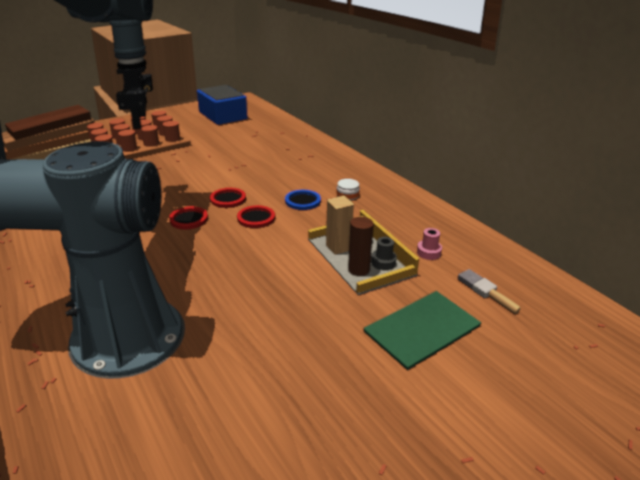

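The top view shows:
- **Bay:** the square billet is at about (331,218) with the brass chuck behind it at (332,192). The round billet is at (386,228) with the steel chuck behind it at (385,203).
- **Look-alikes:** there is a pink chuck at (396,142), and there are three red dishes at (209,275), (141,282) and (161,353). Image right is the robot's right, so the dish at (209,275) is the one meant.
- **Other things:** the blue dish is at (206,199), the board at (489,242), the tin at (225,135) and the brush at (485,147).

The side view agrees with this.

```bash
cat > h.py <<'E'
from bench import *
import cv2,numpy as np
def extr(name,o=None):
    c=calibration(name)
    if name=='wrist':
        m=np.array(c['mount']);T=np.eye(4);T[:3,:3]=o['eef_rot'];T[:3,3]=o['eef_pos'];T=T@m
        return c,T[:3,:3],T[:3,3]
    R=cv2.Rodrigues(np.array(c['rvec']))[0]
    return c,R.T,-R.T@np.array(c['tvec'])
def rays(name,uv,o=None):
    c,R,p=extr(name,o)
    K=np.array([[c['fx'],0,c['cx']],[0,c['fy'],c['cy']],[0,0,1]])
    n=cv2.undistortPoints(np.array(uv,float).reshape(-1,1,2),K,np.array(c['D'])).reshape(-1,2)
    return np.c_[n,np.ones(len(n))]@R.T,p
def plane(name,uv,z,o=None):
    d,p=rays(name,uv,o); return p+d*((z-p[2])/d[:,2])[:,None]
def world(name,depth,o=None):
    v,u=np.mgrid[:480,:640]; d,p=rays(name,np.c_[u.ravel(),v.ravel()],o)
    return (p+d*depth.ravel()[:,None]).reshape(480,640,3)
def local(o,P):  # world target for TCP -> tool shift in units of 40 mm
    return np.round(np.array(o['eef_rot']).T@(np.array(P)-o['eef_pos'])/.04,3)
E
python3 - <<'E'
from h import *
p=cv2.imread('pics/top0.png');d=np.load('pics/top0.npy');W=world('top',d)
W[d==0]=0
hsv=cv2.cvtColor(p,cv2.COLOR_BGR2HSV);H,S,V=cv2.split(hsv)
def big(m,box,z,name):
    k=np.zeros_like(m,np.uint8);x0,y0,x1,y1=box;k[y0:y1,x0:x1]=m[y0:y1,x0:x1]
    cs=cv2.findContours(k,cv2.RETR_EXTERNAL,cv2.CHAIN_APPROX_NONE)[0];c=max(cs,key=cv2.contourArea)
    q=plane('top',c.reshape(-1,2),z)[:,:2].astype(np.float32);r=cv2.minAreaRect(q)
    ci=cv2.minEnclosingCircle(q);print(name,'rect',np.round(r[0],4),np.round(r[1],4),round(r[2],1),'circ',np.round(ci[0],4),round(ci[1],4), 'z',np.round(np.median(W[k>0][:,2]),4));return k
big((H>45)&(H<85)&(S>80),(430,170,560,310),.012,'board')
red=((H<6)|(H>174))&(S>170)&(V>90)
big(red,(182,240,240,305),.014,'reddish');big((H>105)&(H<125)&(S>150)&(V>90),(170,165,240,230),.014,'blue')
Z=W[...,2]
big((Z>.115),(300,190,360,250),.136,'sq');big((Z>.115),(360,190,410,250),.136,'rnd')
big((Z>.055)&(Z<.085),(310,170,355,206),.068,'brass');big((Z>.055)&(Z<.085),(362,180,410,212),.068,'steel')
yel=(H>22)&(H<32)&(S>170)&(V>100)
big(yel,(280,150,440,270),.03,'bay')
cv2.imwrite('pics/z0.png',cv2.resize(p[150:300,170:450],None,fx=2.8,fy=2.8,interpolation=cv2.INTER_CUBIC))
for nm,uv in(('backL',(302,168)),('backR',(423,184))):print(nm,plane('top',[uv],.05))
for nm,uv in(('frontL',(292,246)),('frontR',(414,262))):print(nm,plane('top',[uv],.03))
E
```

```text
board rect [ 0.5126 -0.2998] [0.2075 0.1307] 1.7 circ [ 0.513  -0.2996] 0.1214 z 0.0109
reddish rect [0.4318 0.2696] [0.1014 0.1004] 2.5 circ [0.432  0.2699] 0.0517 z 0.0128
blue rect [0.5895 0.2854] [0.0994 0.1011] 1.1 circ [0.5896 0.285 ] 0.0516 z 0.0129
sq rect [0.5325 0.0276] [0.0477 0.0508] 83.4 circ [0.5323 0.0273] 0.0335 z 0.135
rnd rect [ 0.5195 -0.0727] [0.0494 0.0529] 45.8 circ [ 0.5191 -0.0729] 0.0274 z 0.1349
brass rect [0.5983 0.0246] [0.039  0.0377] 45.5 circ [0.5982 0.0247] 0.0202 z 0.0672
steel rect [ 0.5853 -0.083 ] [0.0399 0.039 ] 0.2 circ [ 0.5854 -0.0816] 0.021 z 0.0668
bay rect [ 0.6398 -0.036 ] [0.2528 0.0095] 83.8 circ [ 0.6378 -0.0358] 0.1265 z 0.0309
backL [[0.64704695 0.08465123 0.05      ]]
backR [[ 0.619719   -0.15735964  0.05      ]]
frontL [[0.4922221  0.10109911 0.03      ]]
frontR [[ 0.46528662 -0.14191759  0.03      ]]
```

View pics/z0.png

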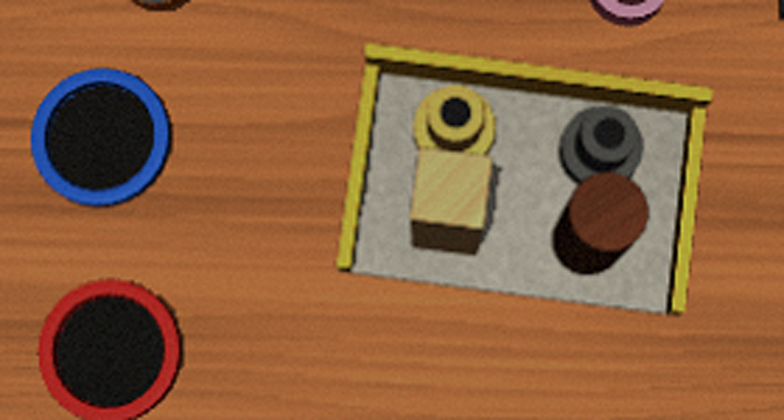

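The crop confirms the choice: brass chuck at (455,120) with the square billet in front, steel chuck at (605,140) with the round billet in front. The rightmost red dish is at (110,350) and the pink chuck is outside the bay. Measured sizes match the description. Next I'll move above the bay for a close look.

{"op": "play_rows", "data": {"motion": "-.6 -.5 -.2 -.2 1;-1.2 -1 -.4 -.4 1;-1.8 -1.5 -.6 -.6 1;-2.4 -2 -.8 -.8 1;-3 -2.5 -1 -1 1;-3.6 -3 -1.2 -1.3 1;-4.3 -3.4 -1.4 -1.6 1;-5 -4 -1.6 -2 1;-5.6 -4.5 -1.8 -2.4 1;-6.2 -5 -2 -2.8 1"}}

```text
t: 0.93
eef_pos: [0.3749, 0.2469, 0.296]
eef_rot: [[-0.988, 0.154, -0.0], [0.154, 0.988, -0.0], [0.0, -0.0, -1.0]]
ft_force: [0.8, -0.4, -0.2]
grip_width: 0.0879
grasp_force: 0.0
```

```bash
python3 -c "
from h import *
o=get_obs();print(o['eef_pos'],o['eef_rot'],local(o,[.52,-.02,.30]))
y=np.array(o['eef_rot'])[:,1];print(np.degrees(np.arctan2(y[1],y[0])))"
```

```text
[0.37488564 0.24692155 0.29603128] [[-9.88029784e-01  1.54262889e-01 -3.26036742e-04]
 [ 1.54262944e-01  9.88029818e-01 -1.50501610e-04]
 [ 2.98917210e-04 -1.98995461e-04 -9.99999936e-01]] [-4.614 -6.034 -0.099]
81.1259510706313
```

{"op": "play_rows", "data": {"motion": "-.6 -.8 0 -.1 1;-1.2 -1.6 0 -.2 1;-1.8 -2.4 0 -.3 1;-2.4 -3.2 0 -.4 1;-3 -4 0 -.5 1;-3.6 -4.8 -.1 -.5 1;-4.2 -5.5 -.1 -.5 1;-4.6 -6 -.1 -.5 1;-4.6 -6 -.1 -.5 1;-4.6 -6 -.1 -.5 1"}}

```text
t: 1.77
eef_pos: [0.5189, -0.0182, 0.299]
eef_rot: [[-0.993, 0.115, -0.002], [0.115, 0.993, 0.001], [0.002, 0.001, -1.0]]
ft_force: [-0.7, 0.5, 0.5]
grip_width: 0.0879
grasp_force: 0.0
```

```bash
cat > look.py <<'E'
from h import *
import sys
o=get_obs();p,d=camera('wrist');n=sys.argv[1];cv2.imwrite(f'pics/{n}.png',p);np.savez(f'pics/{n}.npz',d=d,R=o['eef_rot'],P=o['eef_pos'])
y=np.array(o['eef_rot'])[:,1];print('tcp',np.round(o['eef_pos'],4),'yawY',round(np.degrees(np.arctan2(y[1],y[0])),2))
E
python3 look.py w1
python3 - <<'E'
from h import *
f=np.load('pics/w1.npz');o={'eef_rot':f['R'],'eef_pos':f['P']};W=world('wrist',f['d'],o);Z=W[...,2];Z[f['d']==0]=0
for nm,lo,hi,z in(('billets',.125,.145,.136),('chucks',.06,.075,.068)):
    m=cv2.morphologyEx(((Z>lo)&(Z<hi)).astype(np.uint8),cv2.MORPH_OPEN,np.ones((3,3)))
    for c in cv2.findContours(m,0,cv2.CHAIN_APPROX_NONE)[0]:
        if cv2.contourArea(c)<150:continue
        q=plane('wrist',c.reshape(-1,2),z,o)[:,:2].astype(np.float32);r=cv2.minAreaRect(q);e=cv2.minEnclosingCircle(q)
        print(nm,np.round(c.reshape(-1,2).mean(0)),np.round(r[0],4),np.round(r[1],4),round(r[2],1),np.round(e[0],4),round(e[1],4))
E
```

```text
tcp [ 0.5189 -0.0182  0.299 ] yawY 83.39
billets [370. 219.] [0.5329 0.0263] [0.0482 0.0487] 83.5 [0.5334 0.026 ] 0.0331
billets [259. 218.] [ 0.52   -0.0733] [0.0504 0.0514] 83.3 [ 0.5204 -0.0735] 0.0266
chucks [268. 351.] [ 0.6994 -0.1033] [0.0311 0.0155] 83.6 [ 0.7015 -0.1035] 0.0162
chucks [364. 262.] [0.5995 0.0234] [0.039  0.0386] 83.4 [0.5988 0.0235] 0.021
chucks [270. 262.] [ 0.5867 -0.0826] [0.0388 0.0401] 82.0 [ 0.5871 -0.0823] 0.021
```

View pics/w1.png

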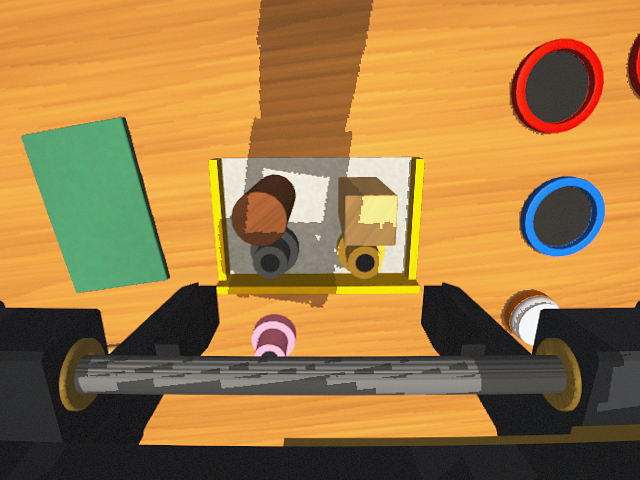

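The wrist view shows the square billet at (370,219) and the round one at (259,218), with the brass chuck at (364,262) and the steel chuck at (270,262). These agree with the top view to about 1 mm, and the gripper yaw already matches the square billet's. I'll grasp the square billet first.

{"op": "play_rows", "data": {"motion": "-.1 .5 0 0 1;-.22 1.14 .3 0 1;-.22 1.14 .8 0 1;-.22 1.14 1.5 0 1;-.22 1.14 2.3 0 1;-.22 1.14 3.1 0 1;-.22 1.14 3.9 0 1;-.22 1.14 4.6 0 1;-.22 1.14 5.1 0 1;-.22 1.14 5.3 0 1"}}

```text
t: 2.65
eef_pos: [0.5297, 0.0291, 0.0847]
eef_rot: [[-0.994, 0.111, -0.006], [0.111, 0.994, 0.001], [0.006, 0.001, -1.0]]
ft_force: [-0.6, -0.1, 0.1]
grip_width: 0.0885
grasp_force: 0.0
```

{"op": "play_rows", "data": {"motion": "0 0 0 0 1;0 0 0 0 .7;0 0 0 0 .4;0 0 0 0 .2;0 0 0 0 .2;0 0 0 0 .2;0 0 0 0 .2;0 0 0 0 .2;0 0 0 0 .2;0 0 0 0 .2"}}

```text
t: 3.48
eef_pos: [0.5332, 0.027, 0.0884]
eef_rot: [[-0.994, 0.113, 0.001], [0.113, 0.994, -0.0], [-0.001, -0.0, -1.0]]
ft_force: [-1.4, 0.0, 4.1]
grip_width: 0.0478
grasp_force: 30.0
```

{"op": "play_rows", "data": {"motion": "0 0 -.2 0 .2;0 0 -.6 0 .2;0 0 -1.1 0 .2;0 0 -1.7 0 .2;0 0 -2.3 0 .2;0 0 -2.9 0 .2;0 0 -3.5 0 .2;0 0 -4 0 .2;0 -.2 -4.3 0 .2;0 -.5 -4.4 0 .2"}}

```text
t: 4.32
eef_pos: [0.5313, 0.0071, 0.2661]
eef_rot: [[-0.994, 0.111, 0.003], [0.111, 0.994, -0.001], [-0.003, -0.0, -1.0]]
ft_force: [-0.2, 0.5, -0.9]
grip_width: 0.0479
grasp_force: 30.0
```

{"op": "play_rows", "data": {"motion": ".1 -.5 0 0 .2;.2 -1.2 0 0 .2;.3 -2 0 0 .2;.4 -2.9 0 0 .2;.5 -3.8 0 0 .2;.6 -4.7 0 0 .2;.7 -5.6 0 0 .2;.8 -6.5 0 0 .2;.9 -7.3 0 0 .2;1 -7.8 0 0 .2"}}

```text
t: 5.15
eef_pos: [0.4533, -0.3018, 0.2622]
eef_rot: [[-0.993, 0.115, -0.002], [0.115, 0.993, 0.001], [0.002, 0.0, -1.0]]
ft_force: [0.3, -0.1, -1.3]
grip_width: 0.0481
grasp_force: 30.0
```

```bash
cat > go.py <<'E'
from h import *
import sys
a=list(map(float,sys.argv[1:]));o=get_obs();y=np.array(o['eef_rot'])[:,1]
print(round(o['t'],2),np.round(o['eef_pos'],4),'yawY',round(np.degrees(np.arctan2(y[1],y[0])),2),'shift',local(o,a[:3]),'turn for yaw',a[3:] and round(-(a[3]-np.degrees(np.arctan2(y[1],y[0])))/5,3))
E
python3 go.py .455 -.30 .0955 83.5
```

```text
5.15 [ 0.4533 -0.3018  0.2622] yawY 83.38 shift [-0.047  0.047  4.167] turn for yaw -0.025
```

{"op": "play_rows", "data": {"motion": "0 0 .3 0 .2;0 0 .9 0 .2;0 0 1.6 0 .2;0 0 2.3 0 .2;0 0 2.9 0 .2;0 0 3.4 0 .2;0 0 3.7 0 .2;0 0 3.9 0 .2;0 0 3.95 0 .2;0 0 3.95 0 .2"}}

```text
t: 5.98
eef_pos: [0.4556, -0.2982, 0.1057]
eef_rot: [[-0.994, 0.113, -0.0], [0.113, 0.994, 0.0], [0.0, 0.0, -1.0]]
ft_force: [0.5, 0.1, -1.2]
grip_width: 0.048
grasp_force: 30.0
```

{"op": "play_rows", "data": {"motion": "0 0 .05 0 .2;0 0 .1 0 .2;0 0 .15 0 .2;0 0 .18 0 .2;0 0 .18 0 .2;0 0 .18 0 .2;0 0 .18 0 .2;0 0 .18 0 .2;0 0 .18 0 .2;0 0 .18 0 .2"}}

```text
t: 6.82
eef_pos: [0.4558, -0.2983, 0.0988]
eef_rot: [[-0.994, 0.113, 0.0], [0.113, 0.994, -0.0], [-0.0, -0.0, -1.0]]
ft_force: [-0.5, 0.0, -2.0]
grip_width: 0.0478
grasp_force: 30.0
```

{"op": "play_rows", "data": {"motion": "0 0 .03 0 .2;0 0 .05 0 .2;0 0 .07 0 .2;0 0 .09 0 .2;0 0 .1 0 .2;0 0 .11 0 .2;0 0 .11 0 .2;0 0 .11 0 .2;0 0 .11 0 .2;0 0 .11 0 .2"}}

```text
t: 7.65
eef_pos: [0.4558, -0.2983, 0.0944]
eef_rot: [[-0.994, 0.113, 0.0], [0.113, 0.994, -0.0], [-0.0, -0.0, -1.0]]
ft_force: [-0.9, 0.4, -1.1]
grip_width: 0.0476
grasp_force: 30.0
```

{"op": "play_rows", "data": {"motion": "0 0 .02 0 .2;0 0 .02 0 .3;0 0 .02 0 .6;0 0 .02 0 1;0 0 .02 0 1;0 0 .02 0 1;0 0 .02 0 1;0 0 .02 0 1;0 0 .02 0 1;0 0 .02 0 1"}}

```text
t: 8.48
eef_pos: [0.4557, -0.2982, 0.0935]
eef_rot: [[-0.994, 0.113, -0.0], [0.113, 0.994, 0.0], [0.0, 0.0, -1.0]]
ft_force: [-0.6, -0.7, -0.3]
grip_width: 0.088
grasp_force: 0.0
```

{"op": "play_rows", "data": {"motion": "0 0 -.2 0 1;0 0 -.6 0 1;0 0 -1.2 0 1;0 0 -1.9 0 1;0 0 -2.6 0 1;0 0 -3.3 0 1;-.2 .3 -3.8 0 1;-.5 1 -4.1 0 1;-.8 1.8 -4.1 0 1;-1.2 2.6 -4.1 0 1"}}

```text
t: 9.32
eef_pos: [0.5158, -0.2, 0.2598]
eef_rot: [[-0.993, 0.114, 0.003], [0.114, 0.993, -0.002], [-0.003, -0.002, -1.0]]
ft_force: [1.2, 0.5, -1.3]
grip_width: 0.088
grasp_force: 0.0
```

```bash
python3 go.py .5200 -.0733 .088 83.5
```

```text
9.32 [ 0.5158 -0.2     0.2598] yawY 83.43 shift [0.271 3.165 4.29 ] turn for yaw -0.013
```

{"op": "play_rows", "data": {"motion": ".05 .5 0 0 1;.1 1.2 0 0 1;.2 2 0 0 1;.25 2.7 0 0 1;.27 3.17 0 0 1;.27 3.17 .4 0 1;.27 3.17 1.1 0 1;.27 3.17 1.9 0 1;.27 3.17 2.6 0 1;.27 3.17 3.2 0 1"}}

```text
t: 10.15
eef_pos: [0.5182, -0.0727, 0.1283]
eef_rot: [[-0.994, 0.112, -0.0], [0.112, 0.994, 0.0], [0.001, 0.0, -1.0]]
ft_force: [-1.2, 0.1, -0.3]
grip_width: 0.0881
grasp_force: 0.0
```

{"op": "play_rows", "data": {"motion": "0 0 .4 0 1;0 0 .8 0 1;0 0 1.1 0 1;0 0 1.1 0 1;0 0 1.1 0 .8;0 0 1.1 0 .5;0 0 1.1 0 .2;0 0 1.1 0 .2;0 0 1.1 0 .2;0 0 1.1 0 .2"}}

```text
t: 10.98
eef_pos: [0.5191, -0.0733, 0.0861]
eef_rot: [[-0.994, 0.113, 0.001], [0.113, 0.994, -0.001], [-0.001, -0.0, -1.0]]
ft_force: [0.9, -0.3, 3.1]
grip_width: 0.0513
grasp_force: 30.0
```

{"op": "play_rows", "data": {"motion": "0 0 0 0 .2;0 0 0 0 .2;0 0 0 0 .2;0 0 0 0 .2;0 0 0 0 .2;0 0 0 0 .2;0 0 0 0 .2;0 0 0 0 .2;0 0 0 0 .2;0 0 0 0 .2"}}

```text
t: 11.82
eef_pos: [0.5192, -0.0734, 0.0861]
eef_rot: [[-0.994, 0.113, 0.001], [0.113, 0.994, -0.0], [-0.001, -0.0, -1.0]]
ft_force: [0.3, -0.7, 5.4]
grip_width: 0.0514
grasp_force: 30.0
```

{"op": "play_rows", "data": {"motion": "0 0 -.2 0 .2;0 0 -.6 0 .2;0 0 -1.1 0 .2;0 0 -1.7 0 .2;0 0 -2.3 0 .2;0 0 -2.9 0 .2;0 -.1 -3.5 0 .2;-.2 -.4 -4 0 .2;-.4 -.9 -4.2 0 .2;-.6 -1.5 -4.3 0 .2"}}

```text
t: 12.65
eef_pos: [0.5364, -0.1352, 0.2596]
eef_rot: [[-0.994, 0.111, 0.002], [0.111, 0.994, -0.0], [-0.002, -0.0, -1.0]]
ft_force: [0.5, 0.1, -1.7]
grip_width: 0.0511
grasp_force: 30.0
```

{"op": "play_rows", "data": {"motion": "-.2 -.7 0 0 .2;-.4 -1.4 0 0 .2;-.6 -2.1 0 0 .2;-.8 -2.8 0 0 .2;-1 -3.4 0 0 .2;-1.1 -3.8 0 0 .2;-1.18 -4 0 0 .2;-1.18 -4 .2 0 .2;-1.18 -4 .8 0 .2;-1.18 -4 1.5 0 .2"}}

```text
t: 13.48
eef_pos: [0.5656, -0.2992, 0.1983]
eef_rot: [[-0.994, 0.112, 0.003], [0.112, 0.994, -0.002], [-0.003, -0.001, -1.0]]
ft_force: [0.8, -1.1, -2.1]
grip_width: 0.0515
grasp_force: 30.0
```

```bash
python3 go.py .565 -.30 .0921 83.5
```

```text
13.48 [ 0.5656 -0.2992  0.1983] yawY 83.57 shift [ 0.019 -0.019  2.655] turn for yaw 0.014
```

{"op": "play_rows", "data": {"motion": "0 0 .6 0 .2;0 0 1.2 0 .2;0 0 1.7 0 .2;0 0 2.1 0 .2;0 0 2.3 0 .2;0 0 2.4 0 .2;0 0 2.45 0 .2;0 0 2.5 0 .2;0 0 2.52 0 .2;0 0 2.52 0 .2"}}

```text
t: 14.32
eef_pos: [0.5651, -0.3, 0.0976]
eef_rot: [[-0.994, 0.113, 0.001], [0.113, 0.994, -0.001], [-0.001, -0.001, -1.0]]
ft_force: [-0.1, -0.3, -1.7]
grip_width: 0.0514
grasp_force: 30.0
```

{"op": "play_rows", "data": {"motion": "0 0 .04 0 .2;0 0 .07 0 .2;0 0 .1 0 .2;0 0 .12 0 .2;0 0 .13 0 .2;0 0 .14 0 .2;0 0 .14 0 .2;0 0 .14 0 .2;0 0 .14 0 .2;0 0 .14 0 .2"}}

```text
t: 15.15
eef_pos: [0.5652, -0.3, 0.0921]
eef_rot: [[-0.994, 0.113, 0.001], [0.113, 0.994, -0.001], [-0.001, -0.001, -1.0]]
ft_force: [-0.6, 1.3, 6.1]
grip_width: 0.0515
grasp_force: 30.0
```

{"op": "play_rows", "data": {"motion": "0 0 0 0 .2;0 0 0 0 .4;0 0 0 0 .7;0 0 0 0 1;0 0 0 0 1;0 0 0 0 1;0 0 0 0 1;0 0 -.1 0 1;0 0 -.4 0 1;0 0 -.9 0 1"}}

```text
t: 15.98
eef_pos: [0.5635, -0.2988, 0.126]
eef_rot: [[-0.994, 0.113, -0.003], [0.113, 0.994, 0.003], [0.003, 0.002, -1.0]]
ft_force: [-0.3, 0.4, 0.2]
grip_width: 0.0881
grasp_force: 0.0
```

{"op": "play_rows", "data": {"motion": "0 0 -.5 0 1;0 0 -1.1 0 1;0 0 -1.8 0 1;0 0 -2.5 0 1;0 0 -3.2 0 1;0 .4 -3.8 0 1;0 1.1 -4.2 0 1;0 1.9 -4.5 0 1;0 2.7 -4.5 0 1;0 3.5 -4.5 0 1"}}

```text
t: 16.82
eef_pos: [0.5809, -0.1597, 0.31]
eef_rot: [[-0.994, 0.113, 0.004], [0.113, 0.994, -0.002], [-0.004, -0.001, -1.0]]
ft_force: [0.4, -0.8, -0.7]
grip_width: 0.088
grasp_force: 0.0
```

```bash
python3 go.py .57 -.03 .28 83.5
```

```text
16.82 [ 0.5809 -0.1597  0.31  ] yawY 83.5 shift [0.641 3.192 0.742] turn for yaw -0.001
```

Next I'll look at the chucks from near, along with the billets on the board in the top view.

{"op": "play_rows", "data": {"motion": ".1 .5 .1 0 1;.2 1.2 .3 0 1;.4 2 .5 0 1;.5 2.7 .7 0 1;.6 3.1 .7 0 1;.64 3.2 .7 0 1;.64 3.2 .7 0 1;.64 3.2 .7 0 1;.64 3.2 .7 0 1;.64 3.2 .7 0 1"}}

```text
t: 17.65
eef_pos: [0.5697, -0.0319, 0.2795]
eef_rot: [[-0.993, 0.114, 0.001], [0.114, 0.993, -0.0], [-0.001, -0.0, -1.0]]
ft_force: [1.1, -0.2, -0.1]
grip_width: 0.0882
grasp_force: 0.0
```

```bash
python3 look.py w2
cat > meas.py <<'E'
from h import *
import sys
def meas(n,lo,hi,z,amin=150):
    f=np.load(f'pics/{n}.npz');o={'eef_rot':f['R'],'eef_pos':f['P']};Z=world('wrist',f['d'],o)[...,2];Z[f['d']==0]=0
    m=cv2.morphologyEx(((Z>lo)&(Z<hi)).astype(np.uint8),cv2.MORPH_OPEN,np.ones((3,3)))
    for c in cv2.findContours(m,0,cv2.CHAIN_APPROX_NONE)[0]:
        if cv2.contourArea(c)<amin:continue
        q=plane('wrist',c.reshape(-1,2),z,o)[:,:2].astype(np.float32);r=cv2.minAreaRect(q);e=cv2.minEnclosingCircle(q)
        print(np.round(c.reshape(-1,2).mean(0)),np.round(r[0],4),np.round(r[1],4),round(r[2],1),np.round(e[0],4),round(e[1],4))
if __name__=='__main__': meas(sys.argv[1],*map(float,sys.argv[2:5]))
E
python3 meas.py w2 .06 .075 .068
python3 - <<'E'
from h import *
p,d=camera('top');a=p[150:310,280:560];f=cv2.imread('pics/w2.png')
cv2.imwrite('pics/c2.png',np.hstack([cv2.resize(a,(560,320)),cv2.resize(f[100:420,200:440],(240,320))]))
E
```

```text
tcp [ 0.5697 -0.0319  0.2795] yawY 83.45
[272. 328.] [ 0.7115 -0.1029] [0.0367 0.0362] 83.6 [ 0.7114 -0.1031] 0.0192
[376. 221.] [0.5992 0.0235] [0.0388 0.039 ] 85.1 [0.5991 0.0231] 0.021
[273. 220.] [ 0.587  -0.0835] [0.039  0.0387] 83.4 [ 0.587 -0.083] 0.0206
[ 84. 219.] [ 0.5618 -0.2815] [0.0497 0.0225] 14.7 [ 0.5642 -0.2908] 0.025
[ 63. 118.] [ 0.4597 -0.2743] [0.0107 0.0476] 84.5 [ 0.4597 -0.2742] 0.0241
```

View pics/c2.png

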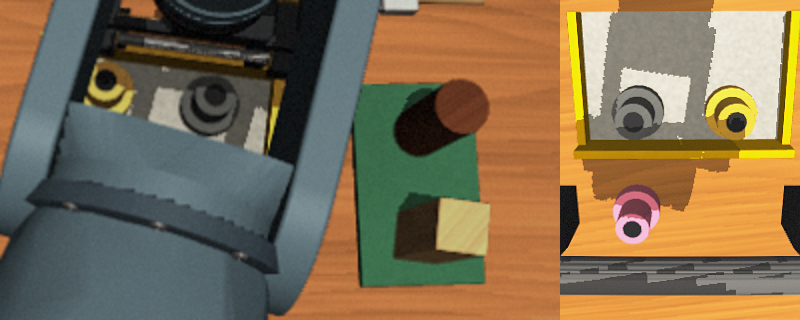

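Both billets stand upright on the board: the round one at crop (462,105) and the square one at (463,227). Both chucks are clear, with brass at (735,118) and steel at (637,113). Next is the brass chuck.

```bash
python3 go.py .599 .0233 .037 83.5
```

```text
17.75 [ 0.5696 -0.0316  0.2792] yawY 83.45 shift [-0.574  1.449  6.054] turn for yaw -0.01
```

{"op": "play_rows", "data": {"motion": "-.2 .5 0 0 .8;-.4 1 .2 0 .8;-.57 1.45 .5 0 .8;-.57 1.45 1.2 0 .8;-.57 1.45 2 0 .8;-.57 1.45 2.8 0 .8;-.57 1.45 3.6 0 .8;-.57 1.45 4.4 0 .8;-.57 1.45 5 0 .8;-.57 1.45 5.4 0 .8"}}

```text
t: 18.58
eef_pos: [0.5968, 0.0241, 0.0597]
eef_rot: [[-0.994, 0.113, -0.004], [0.113, 0.994, 0.001], [0.004, 0.0, -1.0]]
ft_force: [-0.2, 0.3, -0.6]
grip_width: 0.0711
grasp_force: 0.0
```

{"op": "play_rows", "data": {"motion": "0 0 .2 0 .8;0 0 .4 0 .8;0 0 .55 0 .8;0 0 .63 0 .8;0 0 .63 0 .8;0 0 .63 0 .6;0 0 .63 0 .4;0 0 .63 0 .2;0 0 .63 0 .2;0 0 .63 0 .2"}}

```text
t: 19.42
eef_pos: [0.5989, 0.0244, 0.0384]
eef_rot: [[-0.994, 0.112, 0.001], [0.112, 0.994, -0.0], [-0.001, -0.0, -1.0]]
ft_force: [-1.1, -5.5, 3.1]
grip_width: 0.0393
grasp_force: 2.3
```

{"op": "play_rows", "data": {"motion": "0 0 0 0 .2;0 0 0 0 .2;0 0 0 0 .2;0 0 0 0 .2;0 0 0 0 .2;0 0 0 0 .2;0 0 -.1 0 .2;0 0 -.3 0 .2;0 0 -.7 0 .2;0 0 -1.2 0 .2"}}

```text
t: 20.25
eef_pos: [0.5962, 0.0252, 0.0842]
eef_rot: [[-0.994, 0.113, -0.005], [0.113, 0.994, 0.001], [0.006, 0.001, -1.0]]
ft_force: [0.9, 0.7, -5.8]
grip_width: 0.038
grasp_force: 30.0
```

```bash
python3 go.py .4319 .2698 .15 83.5
```

```text
20.25 [0.5962 0.0252 0.0842] yawY 83.54 shift [ 4.78   5.616 -1.616] turn for yaw 0.008
```

{"op": "play_rows", "data": {"motion": "0 0 -.6 0 .2;.1 .1 -1.2 0 .2;.4 .5 -1.7 0 .2;.9 1.1 -2 0 .2;1.5 1.8 -2 0 .2;2.1 2.5 -2 0 .2;2.7 3.2 -2 0 .2;3.3 3.9 -2 0 .2;3.9 4.6 -2 0 .2;4.4 5.2 -2 0 .2"}}

```text
t: 21.08
eef_pos: [0.4444, 0.2527, 0.1654]
eef_rot: [[-0.994, 0.112, -0.002], [0.112, 0.994, 0.0], [0.002, 0.0, -1.0]]
ft_force: [0.9, 0.6, -4.8]
grip_width: 0.0381
grasp_force: 30.0
```

{"op": "play_rows", "data": {"motion": ".2 .2 0 0 .2;.38 .42 0 0 .2;.38 .42 0 0 .2;.38 .42 0 0 .2;.38 .42 .2 0 .2;.38 .42 .5 0 .2;.38 .42 .9 0 .2;.38 .42 1.3 0 .2;.38 .42 1.7 0 .2;.38 .42 1.7 0 .2"}}

```text
t: 21.92
eef_pos: [0.4322, 0.2672, 0.0941]
eef_rot: [[-0.993, 0.115, -0.006], [0.115, 0.993, -0.002], [0.006, -0.003, -1.0]]
ft_force: [-0.9, -0.5, -5.1]
grip_width: 0.038
grasp_force: 30.0
```

```bash
python3 go.py .4319 .2698 .037 83.5
```

```text
21.92 [0.4322 0.2672 0.0941] yawY 83.41 shift [0.007 0.067 1.428] turn for yaw -0.018
```

{"op": "play_rows", "data": {"motion": "0 0 .3 0 .2;0 .03 .6 0 .2;0 .05 .9 0 .2;0 .05 1.1 0 .2;0 .05 1.2 0 .2;0 .05 1.3 0 .2;0 .05 1.35 0 .2;0 .05 1.38 0 .2;0 .05 1.4 0 .2;0 .05 1.4 0 .2"}}

```text
t: 22.75
eef_pos: [0.4344, 0.2715, 0.0422]
eef_rot: [[-0.994, 0.112, 0.001], [0.112, 0.994, 0.0], [-0.001, 0.0, -1.0]]
ft_force: [-0.3, 0.3, -5.0]
grip_width: 0.0379
grasp_force: 30.0
```

{"op": "play_rows", "data": {"motion": ".03 -.02 .04 0 .2;.06 -.04 .07 0 .2;.06 -.04 .1 0 .2;.06 -.04 .12 0 .2;.06 -.04 .14 0 .2;.06 -.04 .15 0 .2;.06 -.04 .15 0 .2;.06 -.04 .15 0 .2;.06 -.04 .15 0 .2;.06 -.04 .15 0 .2"}}

```text
t: 23.58
eef_pos: [0.4317, 0.2701, 0.0363]
eef_rot: [[-0.994, 0.113, 0.0], [0.113, 0.994, -0.0], [-0.0, -0.0, -1.0]]
ft_force: [-3.5, -2.0, 4.6]
grip_width: 0.0381
grasp_force: 30.0
```

{"op": "play_rows", "data": {"motion": "0 0 0 0 .2;0 0 0 0 .4;0 0 0 0 .6;0 0 0 0 .8;0 0 0 0 .8;0 0 0 0 .8;0 0 0 0 .8;0 0 -.1 0 .8;0 0 -.4 0 .8;0 0 -.9 0 .8"}}

```text
t: 24.42
eef_pos: [0.43, 0.2695, 0.0707]
eef_rot: [[-0.994, 0.113, -0.004], [0.113, 0.994, -0.001], [0.004, -0.002, -1.0]]
ft_force: [0.1, 0.1, -0.4]
grip_width: 0.0707
grasp_force: 0.0
```

{"op": "play_rows", "data": {"motion": "0 0 -.5 0 .8;0 0 -1.2 0 .8;-.2 -.3 -2 0 .8;-.6 -.8 -2.6 0 .8;-1.1 -1.6 -3 0 .8;-1.6 -2.4 -3 0 .8;-2.1 -3.2 -3 0 .8;-2.6 -4 -3 0 .8;-3.1 -4.8 -3 0 .8;-3.6 -5.6 -3 0 .8"}}

```text
t: 25.25
eef_pos: [0.55, 0.0295, 0.1924]
eef_rot: [[-0.994, 0.113, 0.001], [0.113, 0.994, -0.0], [-0.001, 0.0, -1.0]]
ft_force: [0.4, 0.9, 0.8]
grip_width: 0.0709
grasp_force: 0.0
```

```bash
python3 go.py .587 -.0832 .037 83.5
```

```text
25.25 [0.55   0.0295 0.1924] yawY 83.54 shift [-1.232 -2.696  3.887] turn for yaw 0.007
```

{"op": "play_rows", "data": {"motion": "-.3 -.6 0 0 .8;-.6 -1.3 0 0 .8;-.9 -2 .1 0 .8;-1.2 -2.5 .3 0 .8;-1.23 -2.7 .8 0 .8;-1.23 -2.7 1.5 0 .8;-1.23 -2.7 2.2 0 .8;-1.23 -2.7 2.8 0 .8;-1.23 -2.7 3.2 0 .8;-1.23 -2.7 3.4 0 .8"}}

```text
t: 26.08
eef_pos: [0.5844, -0.0811, 0.0532]
eef_rot: [[-0.994, 0.113, -0.004], [0.113, 0.994, 0.001], [0.004, 0.001, -1.0]]
ft_force: [0.7, -0.5, 0.8]
grip_width: 0.0705
grasp_force: 0.0
```

```bash
python3 go.py .587 -.0832 .0375 83.5
```

```text
26.08 [ 0.5844 -0.0811  0.0532] yawY 83.52 shift [-0.072 -0.046  0.393] turn for yaw 0.004
```

{"op": "play_rows", "data": {"motion": "0 0 .2 0 .8;0 0 .35 0 .8;0 0 .45 0 .8;0 0 .45 0 .8;0 0 .45 0 .8;0 0 .45 0 .6;0 0 .45 0 .4;0 0 .45 0 .2;0 0 .45 0 .2;0 0 .45 0 .2"}}

```text
t: 26.92
eef_pos: [0.5864, -0.082, 0.0383]
eef_rot: [[-0.994, 0.112, 0.001], [0.112, 0.994, -0.001], [-0.001, -0.001, -1.0]]
ft_force: [-0.8, -4.2, 0.1]
grip_width: 0.0395
grasp_force: 1.2
```

{"op": "play_rows", "data": {"motion": "0 0 0 0 .2;0 0 0 0 .2;0 0 0 0 .2;0 0 0 0 .2;0 0 0 0 .2;0 0 0 0 .2;0 0 -.1 0 .2;0 0 -.3 0 .2;0 0 -.7 0 .2;0 0 -1.2 0 .2"}}

```text
t: 27.75
eef_pos: [0.5839, -0.0803, 0.0842]
eef_rot: [[-0.994, 0.112, -0.005], [0.112, 0.994, 0.003], [0.006, 0.002, -1.0]]
ft_force: [-0.3, 0.2, -3.9]
grip_width: 0.038
grasp_force: 30.0
```

```bash
python3 go.py .5895 .2852 .15 83.5
```

```text
27.75 [ 0.5839 -0.0803  0.0842] yawY 83.54 shift [ 0.897  9.098 -1.622] turn for yaw 0.009
```

{"op": "play_rows", "data": {"motion": "0 0 -.6 0 .2;0 .1 -1.2 0 .2;0 .5 -1.7 0 .2;.1 1.1 -2 0 .2;.2 1.9 -2 0 .2;.3 2.7 -2 0 .2;.4 3.5 -2 0 .2;.5 4.3 -2 0 .2;.6 5.1 -2 0 .2;.6 5.9 -2 0 .2"}}

```text
t: 28.58
eef_pos: [0.587, 0.1578, 0.1653]
eef_rot: [[-0.994, 0.112, -0.003], [0.112, 0.994, 0.0], [0.003, 0.0, -1.0]]
ft_force: [0.2, -1.9, -3.9]
grip_width: 0.0382
grasp_force: 30.0
```

{"op": "play_rows", "data": {"motion": ".1 .7 0 0 .2;.2 1.5 0 0 .2;.3 2.2 0 0 .2;.35 2.8 0 0 .2;.35 3.1 0 0 .2;.35 3.2 .1 0 .2;.35 3.2 .4 0 .2;.35 3.2 .8 0 .2;.35 3.2 1.3 0 .2;.35 3.2 1.7 0 .2"}}

```text
t: 29.42
eef_pos: [0.5886, 0.2822, 0.0953]
eef_rot: [[-0.993, 0.114, -0.002], [0.114, 0.993, -0.001], [0.002, -0.002, -1.0]]
ft_force: [-0.6, -0.4, -5.2]
grip_width: 0.0379
grasp_force: 30.0
```

```bash
python3 go.py .5895 .2852 .0363 83.5
```

```text
29.42 [0.5886 0.2822 0.0953] yawY 83.45 shift [-0.017  0.079  1.474] turn for yaw -0.01
```

{"op": "play_rows", "data": {"motion": "0 0 .3 0 .2;0 0 .6 0 .2;0 0 .9 0 .2;0 0 1.1 0 .2;0 0 1.2 0 .2;0 0 1.3 0 .2;0 0 1.35 0 .2;0 0 1.38 0 .2;0 0 1.4 0 .2;0 0 1.4 0 .2"}}

```text
t: 30.25
eef_pos: [0.5897, 0.2846, 0.0423]
eef_rot: [[-0.994, 0.112, 0.001], [0.112, 0.994, 0.0], [-0.001, 0.0, -1.0]]
ft_force: [-0.0, -0.0, -6.1]
grip_width: 0.0384
grasp_force: 30.0
```

{"op": "play_rows", "data": {"motion": "0 0 .04 0 .2;0 0 .07 0 .2;0 0 .1 0 .2;0 0 .12 0 .2;0 0 .14 0 .2;0 0 .15 0 .2;0 0 .15 0 .2;0 0 .15 0 .2;0 0 .15 0 .2;0 0 .15 0 .2"}}

```text
t: 31.08
eef_pos: [0.5895, 0.2843, 0.0363]
eef_rot: [[-0.994, 0.113, 0.0], [0.113, 0.994, -0.0], [-0.0, -0.0, -1.0]]
ft_force: [-2.6, -1.2, 1.8]
grip_width: 0.038
grasp_force: 30.0
```

{"op": "play_rows", "data": {"motion": "0 0 0 0 .2;0 0 0 0 .4;0 0 0 0 .6;0 0 0 0 .8;0 0 0 0 .8;0 0 0 0 .8;0 0 0 0 .8;0 0 -.1 0 .8;0 0 -.4 0 .8;0 0 -.9 0 .8"}}

```text
t: 31.92
eef_pos: [0.5878, 0.2839, 0.0707]
eef_rot: [[-0.994, 0.113, -0.004], [0.113, 0.994, -0.001], [0.004, -0.002, -1.0]]
ft_force: [-0.1, 0.8, 0.1]
grip_width: 0.0705
grasp_force: 0.0
```

{"op": "play_rows", "data": {"motion": "0 0 -.5 0 1;0 0 -1.2 0 1;0 0 -2 0 1;0 -.3 -2.8 0 1;0 -.9 -3.6 0 1;0 -1.7 -4.3 0 1;0 -2.6 -4.8 0 1;0 -3.5 -4.9 0 1;0 -4.4 -4.9 0 1;0 -5.3 -4.9 0 1"}}

```text
t: 32.75
eef_pos: [0.5656, 0.0723, 0.2704]
eef_rot: [[-0.994, 0.112, 0.004], [0.112, 0.994, -0.0], [-0.004, 0.0, -1.0]]
ft_force: [0.2, 0.2, -0.5]
grip_width: 0.088
grasp_force: 0.0
```

{"op": "play_rows", "data": {"motion": ".1 -.9 0 0 1;.2 -1.8 0 0 1;.3 -2.7 0 0 1;.3 -3.6 0 0 1;.3 -4.5 0 0 1;.3 -5.4 0 0 1;.3 -6.2 0 0 1;.3 -6.5 0 0 1;.3 -6.5 0 0 1;.3 -6.5 0 0 1"}}

```text
t: 33.58
eef_pos: [0.5243, -0.183, 0.2685]
eef_rot: [[-0.993, 0.114, 0.001], [0.114, 0.993, 0.0], [-0.001, 0.001, -1.0]]
ft_force: [0.7, 0.4, -0.8]
grip_width: 0.0883
grasp_force: 0.0
```

```bash
python3 look.py w3; python3 meas.py w3 .132 .15 .142
python3 - <<'E'
from h import *
p,d=camera('top');cv2.imwrite('pics/t3.png',cv2.resize(p[120:320,100:560],None,fx=1.7,fy=1.7))
E
python3 go.py .565 -.30 .0921 83.5
```

```text
tcp [ 0.5243 -0.183   0.2685] yawY 83.46
[192. 274.] [ 0.558  -0.2987] [0.0535 0.0389] 89.8 [ 0.5644 -0.2987] 0.0276
[163. 150.] [ 0.457  -0.2963] [0.0504 0.0472] 83.2 [ 0.4567 -0.2964] 0.0334
33.68 [ 0.5246 -0.1817  0.2682] yawY 83.61 shift [-1.332 -2.829  4.402] turn for yaw 0.022
```

View pics/t3.png

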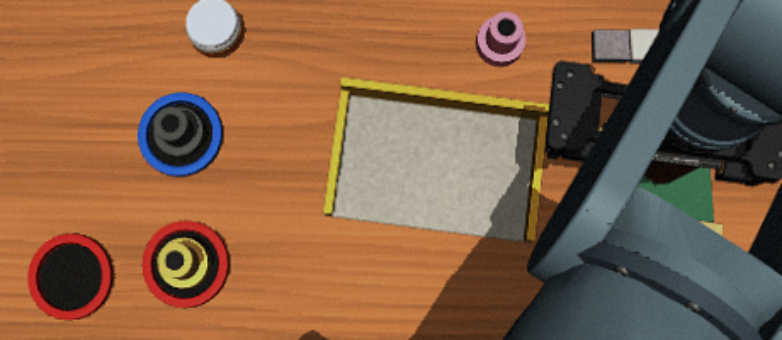

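Both chucks are seated upright: steel in the blue dish at (180,134) and brass in the rightmost red dish at (185,263). The billets still stand on the board where they were set, so I'll return the round one now.

{"op": "play_rows", "data": {"motion": "-.3 -.6 0 0 1;-.6 -1.3 0 0 1;-.9 -2 0 0 1;-1.2 -2.6 0 0 1;-1.33 -2.8 .2 0 1;-1.33 -2.83 .8 0 1;-1.33 -2.83 1.5 0 1;-1.33 -2.83 2.3 0 1;-1.33 -2.83 3 0 1;-1.33 -2.83 3.6 0 1"}}

```text
t: 34.52
eef_pos: [0.5641, -0.2986, 0.1212]
eef_rot: [[-0.994, 0.11, -0.002], [0.11, 0.994, 0.002], [0.002, 0.002, -1.0]]
ft_force: [0.3, 0.7, -1.0]
grip_width: 0.088
grasp_force: 0.0
```

```bash
python3 go.py .565 -.30 .0921 83.5
```

```text
34.52 [ 0.5641 -0.2986  0.1212] yawY 83.66 shift [-0.027 -0.034  0.728] turn for yaw 0.032
```

{"op": "play_rows", "data": {"motion": "0 -.03 .4 0 1;0 -.03 .7 0 1;0 -.03 .8 0 1;0 -.03 .8 0 1;0 -.03 .8 0 1;0 -.03 .8 0 .7;0 -.03 .8 0 .4;0 -.03 .8 0 .2;0 -.03 .8 0 .2;0 -.03 .8 0 .2"}}

```text
t: 35.35
eef_pos: [0.5645, -0.3031, 0.0924]
eef_rot: [[-0.994, 0.113, 0.001], [0.113, 0.994, -0.0], [-0.001, -0.0, -1.0]]
ft_force: [-0.1, -0.5, 0.6]
grip_width: 0.0569
grasp_force: 0.0
```

{"op": "play_rows", "data": {"motion": "0 0 0 0 .2;0 0 0 0 .2;0 0 0 0 .2;0 0 0 0 .2;0 0 0 0 .2;0 0 0 0 .2;0 0 0 0 .2;0 0 0 0 .2;0 0 0 0 .2;0 0 0 0 .2"}}

```text
t: 36.18
eef_pos: [0.5645, -0.3029, 0.0921]
eef_rot: [[-0.994, 0.113, 0.0], [0.113, 0.994, -0.0], [-0.0, -0.0, -1.0]]
ft_force: [-0.2, 1.1, 3.6]
grip_width: 0.051
grasp_force: 30.0
```

{"op": "play_rows", "data": {"motion": "0 0 -.2 0 .2;0 0 -.6 0 .2;0 0 -1.1 0 .2;0 0 -1.7 0 .2;0 0 -2.3 0 .2;.1 .1 -2.8 0 .2;.2 .5 -3.2 0 .2;.4 1 -3.4 0 .2;.6 1.6 -3.4 0 .2;.8 2.3 -3.4 0 .2"}}

```text
t: 37.02
eef_pos: [0.5423, -0.2081, 0.2284]
eef_rot: [[-0.993, 0.114, 0.0], [0.114, 0.993, -0.001], [-0.0, -0.001, -1.0]]
ft_force: [-0.8, 0.9, -1.9]
grip_width: 0.0515
grasp_force: 29.9
```

```bash
python3 go.py .5192 -.0734 .0861 83.5
```

```text
37.02 [ 0.5423 -0.2081  0.2284] yawY 83.44 shift [0.961 3.283 3.554] turn for yaw -0.011
```

{"op": "play_rows", "data": {"motion": ".1 .5 0 0 .2;.3 1.2 0 0 .2;.6 2 0 0 .2;.8 2.8 0 0 .2;.96 3.28 0 0 .2;.96 3.28 .3 0 .2;.96 3.28 .9 0 .2;.96 3.28 1.6 0 .2;.96 3.28 2.3 0 .2;.96 3.28 2.8 0 .2"}}

```text
t: 37.85
eef_pos: [0.5179, -0.0735, 0.1129]
eef_rot: [[-0.994, 0.113, -0.003], [0.113, 0.994, 0.0], [0.003, 0.0, -1.0]]
ft_force: [-0.8, 0.1, -2.2]
grip_width: 0.0517
grasp_force: 29.9
```

{"op": "play_rows", "data": {"motion": "0 0 .2 0 .2;0 0 .35 0 .2;0 0 .45 0 .2;0 0 .5 0 .2;0 0 .5 0 .2;0 0 .5 0 .2;0 0 .5 0 .2;0 0 .5 0 .2;0 0 .5 0 .2;0 0 .5 0 .2"}}

```text
t: 38.68
eef_pos: [0.5197, -0.0732, 0.0962]
eef_rot: [[-0.994, 0.112, 0.001], [0.112, 0.994, -0.0], [-0.001, -0.0, -1.0]]
ft_force: [0.3, 0.1, -2.6]
grip_width: 0.0512
grasp_force: 29.9
```

```bash
python3 go.py .5192 -.0734 .0861 83.5
```

```text
38.68 [ 0.5197 -0.0732  0.0962] yawY 83.54 shift [ 0.012 -0.005  0.254] turn for yaw 0.009
```

{"op": "play_rows", "data": {"motion": "0 0 .06 0 .2;0 0 .11 0 .2;0 0 .15 0 .2;0 0 .18 0 .2;0 0 .2 0 .2;0 0 .22 0 .2;0 0 .24 0 .2;0 0 .25 0 .2;0 0 .25 0 .2;0 0 .25 0 .2"}}

```text
t: 39.52
eef_pos: [0.5197, -0.0732, 0.0862]
eef_rot: [[-0.994, 0.113, 0.0], [0.113, 0.994, -0.0], [-0.0, -0.0, -1.0]]
ft_force: [-0.3, -0.4, 1.4]
grip_width: 0.0515
grasp_force: 29.9
```

{"op": "play_rows", "data": {"motion": "0 0 0 0 .2;0 0 0 0 .4;0 0 0 0 .7;0 0 0 0 1;0 0 0 0 1;0 0 0 0 1;0 0 0 0 1;0 0 -.1 0 1;0 0 -.4 0 1;0 0 -.9 0 1"}}

```text
t: 40.35
eef_pos: [0.5181, -0.0727, 0.1212]
eef_rot: [[-0.994, 0.113, -0.004], [0.113, 0.994, 0.001], [0.004, 0.001, -1.0]]
ft_force: [0.8, 0.3, -0.4]
grip_width: 0.088
grasp_force: 0.0
```

{"op": "play_rows", "data": {"motion": "0 0 -.5 0 1;0 0 -1.1 0 1;0 0 -1.8 0 1;0 0 -2.5 0 1;0 -.3 -3 0 1;.1 -1 -3.4 0 1;.2 -1.8 -3.4 0 1;.3 -2.6 -3.4 0 1;.4 -3.4 -3.4 0 1;.5 -4.2 -3.4 0 1"}}

```text
t: 41.18
eef_pos: [0.4803, -0.2393, 0.2595]
eef_rot: [[-0.994, 0.112, 0.001], [0.112, 0.994, -0.001], [-0.002, -0.001, -1.0]]
ft_force: [-0.3, -0.5, 0.1]
grip_width: 0.0888
grasp_force: 0.0
```

```bash
python3 go.py .4557 -.2982 .0943 83.5
```

```text
41.18 [ 0.4803 -0.2393  0.2595] yawY 83.56 shift [ 0.452 -1.529  4.132] turn for yaw 0.011
```

{"op": "play_rows", "data": {"motion": ".2 -.5 0 0 1;.4 -1.1 0 0 1;.45 -1.5 0 0 1;.45 -1.53 .2 0 1;.45 -1.53 .8 0 1;.45 -1.53 1.5 0 1;.45 -1.53 2.2 0 1;.45 -1.53 2.8 0 1;.45 -1.53 3.2 0 1;.45 -1.53 3.5 0 1"}}

```text
t: 42.02
eef_pos: [0.4555, -0.295, 0.1161]
eef_rot: [[-0.994, 0.112, -0.002], [0.112, 0.994, 0.002], [0.002, 0.002, -1.0]]
ft_force: [0.6, -0.1, 0.0]
grip_width: 0.088
grasp_force: 0.0
```

```bash
python3 go.py .4557 -.2982 .0943 83.5
```

```text
42.02 [ 0.4555 -0.295   0.1161] yawY 83.57 shift [-0.015 -0.08   0.546] turn for yaw 0.013
```

{"op": "play_rows", "data": {"motion": "0 0 .3 0 1;0 0 .5 0 1;0 0 .62 0 1;0 0 .62 0 1;0 0 .62 0 1;0 0 .62 0 .7;0 0 .62 0 .4;0 0 .62 0 .2;0 0 .62 0 .2;0 0 .62 0 .2"}}

```text
t: 42.85
eef_pos: [0.4561, -0.2968, 0.0934]
eef_rot: [[-0.994, 0.113, 0.0], [0.113, 0.994, -0.0], [-0.0, -0.0, -1.0]]
ft_force: [-0.1, 0.7, -0.4]
grip_width: 0.0569
grasp_force: 0.0
```

{"op": "play_rows", "data": {"motion": "0 0 0 0 .2;0 0 0 0 .2;0 0 0 0 .2;0 0 0 0 .2;0 0 0 0 .2;0 0 0 0 .2;0 0 0 0 .2;0 0 0 0 .2;0 0 0 0 .2;0 0 0 0 .2"}}

```text
t: 43.68
eef_pos: [0.456, -0.2968, 0.0932]
eef_rot: [[-0.994, 0.113, 0.0], [0.113, 0.994, -0.0], [-0.0, -0.0, -1.0]]
ft_force: [-0.6, -0.4, 1.7]
grip_width: 0.0479
grasp_force: 29.9
```

{"op": "play_rows", "data": {"motion": "0 0 -.2 0 .2;0 0 -.6 0 .2;0 0 -1.1 0 .2;0 0 -1.7 0 .2;0 0 -2.3 0 .2;0 0 -2.9 0 .2;0 .1 -3.5 0 .2;0 .5 -4 0 .2;-.2 1 -4.3 0 .2;-.4 1.6 -4.4 0 .2"}}

```text
t: 44.52
eef_pos: [0.4796, -0.2354, 0.272]
eef_rot: [[-0.993, 0.114, 0.003], [0.114, 0.993, -0.002], [-0.003, -0.002, -1.0]]
ft_force: [1.4, -0.4, -2.1]
grip_width: 0.0479
grasp_force: 29.9
```

```bash
python3 go.py .5332 .027 .0884 83.5
```

```text
44.52 [ 0.4796 -0.2354  0.272 ] yawY 83.43 shift [-0.568  6.679  4.578] turn for yaw -0.014
```

{"op": "play_rows", "data": {"motion": "0 .6 0 0 .2;-.1 1.3 0 0 .2;-.2 2.1 0 0 .2;-.3 2.9 0 0 .2;-.4 3.7 0 0 .2;-.5 4.5 0 0 .2;-.57 5.3 0 0 .2;-.57 6 0 0 .2;-.57 6.5 0 0 .2;-.57 6.68 0 0 .2"}}

```text
t: 45.35
eef_pos: [0.5312, 0.0311, 0.2689]
eef_rot: [[-0.994, 0.11, -0.001], [0.11, 0.994, 0.001], [0.001, 0.001, -1.0]]
ft_force: [0.5, 0.1, -2.9]
grip_width: 0.0477
grasp_force: 29.9
```

{"op": "play_rows", "data": {"motion": "0 0 .2 0 .2;0 0 .7 0 .2;0 0 1.4 0 .2;0 0 2.1 0 .2;0 0 2.8 0 .2;0 0 3.4 0 .2;0 0 3.8 0 .2;0 0 4.1 0 .2;0 0 4.2 0 .2;0 0 4.2 0 .2"}}

```text
t: 46.18
eef_pos: [0.531, 0.0274, 0.1001]
eef_rot: [[-0.994, 0.114, -0.002], [0.114, 0.994, 0.0], [0.002, -0.0, -1.0]]
ft_force: [0.1, 0.1, -1.8]
grip_width: 0.0477
grasp_force: 29.9
```

```bash
python3 go.py .5332 .027 .0872 83.5
```

```text
46.18 [0.531  0.0274 0.1001] yawY 83.48 shift [-0.056 -0.003  0.321] turn for yaw -0.004
```

{"op": "play_rows", "data": {"motion": "-.02 0 .05 0 .2;-.02 0 .1 0 .2;-.02 0 .15 0 .2;-.02 0 .18 0 .2;-.02 0 .2 0 .2;-.02 0 .2 0 .2;-.02 0 .2 0 .2;-.02 0 .2 0 .2;-.02 0 .2 0 .2;-.02 0 .2 0 .2"}}

```text
t: 47.02
eef_pos: [0.5326, 0.028, 0.0932]
eef_rot: [[-0.994, 0.113, 0.0], [0.113, 0.994, -0.0], [-0.0, -0.0, -1.0]]
ft_force: [0.4, 0.4, -2.4]
grip_width: 0.0478
grasp_force: 29.9
```

```bash
python3 go.py .5332 .027 .0872 83.5
```

```text
47.02 [0.5326 0.028  0.0932] yawY 83.54 shift [-0.017 -0.023  0.149] turn for yaw 0.007
```

{"op": "play_rows", "data": {"motion": "-.02 -.03 .04 0 .2;-.02 -.03 .08 0 .2;-.02 -.03 .1 0 .2;-.02 -.03 .12 0 .2;-.02 -.03 .14 0 .2;-.02 -.03 .15 0 .2;-.02 -.03 .15 0 .2;-.02 -.03 .15 0 .2;-.02 -.03 .15 0 .2;-.02 -.03 .15 0 .2"}}

```text
t: 47.85
eef_pos: [0.5333, 0.0266, 0.0873]
eef_rot: [[-0.994, 0.113, 0.0], [0.113, 0.994, -0.0], [-0.0, -0.0, -1.0]]
ft_force: [-1.2, 0.1, -0.3]
grip_width: 0.0475
grasp_force: 29.9
```

{"op": "play_rows", "data": {"motion": "0 0 0 0 .2;0 0 0 0 .4;0 0 0 0 .7;0 0 0 0 1;0 0 0 0 1;0 0 0 0 1;0 0 0 0 1;0 0 -.1 0 1;0 0 -.4 0 1;0 0 -.9 0 1"}}

```text
t: 48.68
eef_pos: [0.5318, 0.0269, 0.1224]
eef_rot: [[-0.994, 0.113, -0.004], [0.113, 0.994, 0.001], [0.004, 0.0, -1.0]]
ft_force: [0.2, 0.6, -0.6]
grip_width: 0.0882
grasp_force: 0.0
```

{"op": "play_rows", "data": {"motion": "0 0 -.5 0 1;0 0 -1.1 0 1;0 0 -1.8 0 1;0 0 -2.5 0 1;0 0 -3.2 0 1;0 0 -3.8 0 1;0 -.4 -4.3 0 1;.2 -.8 -4.4 0 1;.35 -1.1 -4.4 0 1;.35 -1.1 -4.4 0 1"}}

```text
t: 49.52
eef_pos: [0.5139, -0.017, 0.3011]
eef_rot: [[-0.993, 0.114, 0.002], [0.114, 0.993, -0.001], [-0.002, -0.001, -1.0]]
ft_force: [-0.3, 0.5, 0.2]
grip_width: 0.088
grasp_force: 0.0
```

{"op": "play_rows", "data": {"motion": "0 0 0 0 1;0 0 0 0 1;0 0 0 0 1;0 0 0 0 1;0 0 0 0 1;0 0 0 0 1;0 0 0 0 1;0 0 0 0 1;0 0 0 0 1;0 0 0 0 1"}}

```text
t: 50.35
eef_pos: [0.5144, -0.0155, 0.2991]
eef_rot: [[-0.994, 0.113, -0.0], [0.113, 0.994, 0.0], [0.0, 0.0, -1.0]]
ft_force: [0.1, 0.2, -0.5]
grip_width: 0.0885
grasp_force: 0.0
```

```bash
python3 look.py w4; python3 meas.py w4 .125 .145 .136
```

```text
tcp [ 0.5144 -0.0155  0.2991] yawY 83.54
[365. 224.] [0.5328 0.0246] [0.0481 0.0491] 83.6 [0.5331 0.0239] 0.0332
[261. 222.] [ 0.5207 -0.0704] [0.0505 0.0518] 83.5 [ 0.521  -0.0704] 0.0268
```

View pics/w4.png

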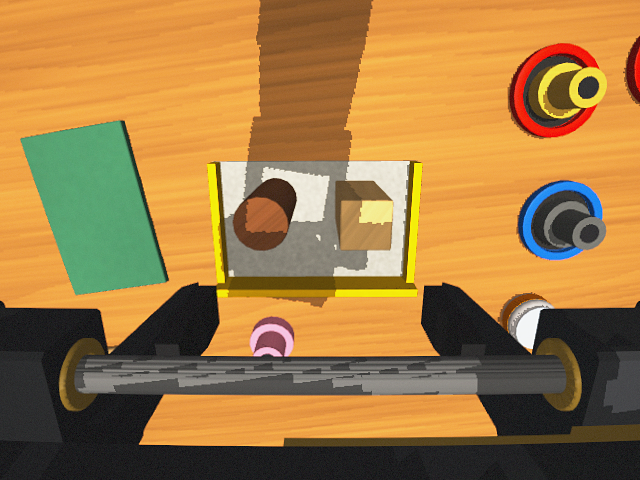

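The final view shows both billets upright in the bay at (365,224) and (261,222), within about 3 mm of where they started. Both chucks are upright in their dishes, brass at (560,90) and steel at (562,220), and the gripper is clear.

```bash
python3 -c "from bench import *;print(close_job())"
```

```text
the job is handed in; nothing more can be done
None
```

The job is done and handed in at about 50 s: the brass chuck is upright in the rightmost red dish, the steel chuck is upright in the blue dish, and both billets are back upright within about 3 mm of where they started.

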